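# Crack open the timed drying box

### The arm

A 6-joint arm with a two-finger parallel gripper is mounted at the origin on a cart in front of the work surface, level with it; the furniture and walls round the work are solid. World frame = base frame: x ahead of the robot, y to its left, z up, the work surface at z = 0. Lengths are in m, angles in rad, forces in N, time in s.
With the tool pointing down it reaches from about 0.425 to 0.95 m from the base axis. Payload 3.5 kg.
Tool frame: the origin (TCP) lies midway between the tips of the shut fingers; the grasp point (between the pads) lies 19 mm behind it (ctrl.pinch_z is the distance from the TCP to the grasp point, in m); z points along the fingers, y is the line along which they close (so a half turn about z gives the same grasp; the last joint's range is limited). The gripper opens to 85 mm and grips with 20 to 120 N. Pads are 22 mm wide; open, the fingers measure 114 mm over their backs; the gripper's body (76 mm by 85 mm) begins 54 mm behind the grasp point. The pads swing forward as they close: fully open they stand 13 mm farther back than shut.
Start: joints at [1.039, 0.286, 1.577, -0, 1.279, -0.15], TCP at [0.251, 0.626, 0.231] pointing down, gripper open.
Joint ranges: [-2.77, 2.77], [-0.9, 2.22], [0.21, 2.48], [-1.53, 4.67], [0.24, 2.81], [-2.84, 2.84]. Speed limits (rad/s): [2.79, 2.79, 3.14, 3.14, 3.14, 3.14].

### API

Orientations are given as a unit quaternion [x, y, z, w].
In Python, from plant import get_state, viewer, sign_off, ctrl gives the robot as it stands. The module is installed in compiled form; this text tells all that it offers.
- The arm moves only by the shell command python3 -m handwheel 'ROWS' [FORCE]. ROWS is JSON, a list that holds one entry, the list of rows, each a list of 5 numbers: the finger opening in m, from 0 to 0.0854, then the shift along the tool's x, y, z in m, then the turn about the tool's z in degrees. In form: [[[claw, x, y, z, spin], ...]]. A call has 1 to 12 rows; each row shifts and turns the commanded pose from where the row before left it, along the tool's axes as they then stand; what a row does not reach is not made up. A row lasts 1/12 s, in which the tool goes at most 41.7 mm and 7.16 degrees, less where a joint would pass 70% of its speed; a pose out of reach is approached as far as the arm can. A call is refused whole if a number of a shift passes 0.0417 or a number of a turn 7.16, either way. A call with a gripper value outside its range is refused whole. The fingers move at their own pace and stop on an object; FORCE is the grip in N (left out, the last holds). Time passes only in rows, so rows that do not move let the fingers close. It gives the time, the measured TCP pose, the force, the opening and the grip force at its end, in the units of the state.
- get_state(): the state, without advancing time (a new reading comes with each control period).
- viewer.read_camera(name): name is "scene" or "top" or "wrist"; returns the picture (400x640x3 uint8, blue, green, red); there is no depth.
- viewer.camera_params(name): a dict with "fov_y" (degrees; the focal length in pixels is half the picture's height over the tangent of half this angle, whatever the lens; pixels are square), "cx", "cy" (the principal point, pixels), "xyz" and "attitude" of the camera in the world; the wrist camera has in their place "hand_eye" (4x4, takes a point from camera to tool coordinates, whose origin is the TCP and whose axes are the flange's). Camera axes: x right, y up, looking along -z (the intrinsics and any distortion apply to the point x, -y, -z); pixel columns grow to the right and rows downward; lengths in m; the calibration is good to about 2 mm. A picture is of the moment at which its call begins: read the wrist's pose just before it. camera_params takes no time and is no camera call.
- sign_off(): hands the job in; it is judged then, once.
Trained networks look in the newest picture that a camera, given by its name, has taken for a name from the list of things; names that differ only in an ending like _2 or _b are one class to them, and where a whole thing is asked for, a point or a joint stands for the part that bears it (a point fixed in the world has none). Each returns a list of dicts, best first, with "confidence" (0 to 1); they miss things now and then, are a little off and sometimes report something else, mostly with a low value. They report only what shows in the picture. A call takes as long as a camera call.
- viewer.look_for(camera, name): "extent" ([left, top, width, height] as shares, 0 to 1, of the picture: columns of its width, rows of its height, round what is visible of it).
- viewer.outline_of(camera, name): "mask" (400x640 bool, what is visible of it) and "extent" ([left, top, width, height] as shares, 0 to 1, of the picture: columns of its width, rows of its height, round what is visible of it).
- viewer.pinpoint(camera, name): "xy" ([column, row] as shares, 0 to 1, of the picture: columns of its width, rows of its height: a listed point, or the origin of a listed thing).
The state is a dict: "time": time; "qpos": joint angles; "dq": joint speeds; "joint_efforts": joint torques, N m; "eef_pos": TCP position; "tcp_rot": TCP orientation; "contact_force": force on the tool from outside, world axes, zero at the start; "wrist_torque": the same for the moment, N m; "opening": opening from 0.0 (shut) to 1.0 (fully open); "finger_force": force on a finger pad.
Only numpy, scipy, OpenCV 4.12 (cv2) and the standard library are available. Lean on these libraries where they do the work, as an engineer would, in place of code of your own. Each camera call takes 0.05 s, during which the arm holds its last target. There are 200 camera calls.

### The job

Two specimen drying boxes with sticky lid seals stand on the table, and the small wind-up timer stands just in front of the one whose drying time is up. Take that box's lid by its knob, pull until the seal lets go without flinging the lid open, and hold it steadily just ajar, about 15 mm open at the front edge, for at least three seconds so that air seeps in slowly; the program finishes while still holding the lid there. Leave the other box shut and do not disturb the things around.

Things in the scene. Friction and masses are not known exactly. Their poses are not given: they have to be found in the camera images.
- dry_box_a: Specimen drying box A, screwed to the table: clear plastic tray 120 x 104 mm, 70 mm high, on a 140 x 108 x 6 mm aluminium foot, with a flat aluminium lid hinged along one side. Both drying boxes are alike. Origin: centre of the underside, on the table; local -x is the front (knob side), local +x the hinge side, z up.
- dry_box_b: Specimen drying box B, screwed to the table: clear plastic tray 120 x 104 mm, 70 mm high, on a 140 x 108 x 6 mm aluminium foot, with a flat aluminium lid hinged along one side. Both drying boxes are alike. Origin: centre of the underside, on the table; local -x is the front (knob side), local +x the hinge side, z up.
- lid_a (a joint): Lid of drying box A, angle in rad: 0 shut, growing as the front edge rises, at most 0.45. Front edge 126 mm from the hinge axis (0.12 rad = 15 mm open). Its seal sticks: about 14 N up at the knob to start it, fading within the first 0.05 rad; then only its weight and closing spring, 2 to 5 N, are left. Let go, it falls shut.
- lid_b (a joint): Lid of drying box B, angle in rad: 0 shut, growing as the front edge rises, at most 0.45. Front edge 126 mm from the hinge axis (0.12 rad = 15 mm open). Its seal sticks: about 14 N up at the knob to start it, fading within the first 0.05 rad; then only its weight and closing spring, 2 to 5 N, are left. Let go, it falls shut.
- knob_a (a point): Grip point of the lid knob of box A: on the axis of an upright black knob 22 mm in diameter, head 27 mm high, 12 mm below its top and 23 mm above the lid's upper face; with the lid shut it is at local (-0.033, 0, 0.102) of the box. It moves with the lid; axes as the box's when shut, then tilting with the lid.
- knob_b (a point): Grip point of the lid knob of box B: on the axis of an upright black knob 22 mm in diameter, head 27 mm high, 12 mm below its top and 23 mm above the lid's upper face; with the lid shut it is at local (-0.033, 0, 0.102) of the box. It moves with the lid; axes as the box's when shut, then tilting with the lid.
- hinge_a (a point): Middle of the hinge axis of box A's lid, at local (0.062, 0, 0.072) of the box; the axis runs along local y.
- hinge_b (a point): Middle of the hinge axis of box B's lid, at local (0.062, 0, 0.072) of the box; the axis runs along local y.
- timer: White wind-up timer, 66 x 66 mm, 44 mm high with its knob; it stands loose 115 to 130 mm in front of one of the boxes (centre to centre, towards the robot), clearly nearer to it than to the other box. That box is the one to open. Origin: centre of the underside.
- reagent_bottle: Amber bottle with black cap, 46 mm in diameter, 98 mm high, loose, in front of the other box. Origin: centre of the underside. Bystander.
- cotton_jar: White lidded jar, 68 mm in diameter, 90 mm high, loose, behind the boxes. Origin: centre of the underside. Bystander.
- pen: Pen lying on the table, 134 mm. Bystander.
- marker: Marker pen lying behind the boxes, 124 mm. Bystander.
- forceps: Steel forceps lying on the table, 132 mm. Bystander.

How it is judged:
On the way, in this order (a step that is already met when the one before it is completed fails the run):
1. the gripper has hold of the still shut lid of the box with the timer (((horizontal distance between timer and dry_box_a below 0.145 m and contact force between the fingers and dry_box_a above 3 N and value of joint lid_a below 0.05 rad) or (horizontal distance between timer and dry_box_b below 0.145 m and contact force between the fingers and dry_box_b above 3 N and value of joint lid_b below 0.05 rad))), for 0.1 s.
2. its seal has let go and the fingers hold the lid ajar, 10 to 23 mm at the front edge, for three seconds on end (((horizontal distance between timer and dry_box_a below 0.145 m and contact force between the fingers and dry_box_a above 1 N and value of joint lid_a between 0.08 and 0.18 rad) or (horizontal distance between timer and dry_box_b below 0.145 m and contact force between the fingers and dry_box_b above 1 N and value of joint lid_b between 0.08 and 0.18 rad))), for 3 s.
At the end, for the whole second after the job is handed in: The lid of the box with the timer in front is held by the fingers 10 to 23 mm open at its front edge (0.08 to 0.18 rad), steady (under 0.15 rad/s); the other box's lid is shut (under 0.02 rad) (((horizontal distance between timer and dry_box_a below 0.145 m and value of joint lid_a between 0.08 and 0.18 rad and velocity of joint lid_a between -0.15 and 0.15 rad/s and contact force between the fingers and dry_box_a above 1 N and value of joint lid_b below 0.02 rad) or (horizontal distance between timer and dry_box_b below 0.145 m and value of joint lid_b between 0.08 and 0.18 rad and velocity of joint lid_b between -0.15 and 0.15 rad/s and contact force between the fingers and dry_box_b above 1 N and value of joint lid_a below 0.02 rad))); the arm keeps its last pose, push and grip.
It fails at once if the lid is flung open: more than 0.27 rad (34 mm at the front edge) (value of joint any of lid_a, lid_b above 0.27 rad).
It fails at once if the lid of the box without the timer is opened ((horizontal distance between timer and dry_box_a below 0.145 m and value of joint lid_b above 0.05 rad) or (horizontal distance between timer and dry_box_b below 0.145 m and value of joint lid_a above 0.05 rad)).
It fails at once if a bystander is pushed more than 20 mm or knocked over (distance of any of timer, reagent_bottle, cotton_jar, pen, marker, forceps from where it was at the start of the episode above 0.02 m or angle between any of timer, reagent_bottle, cotton_jar's own z axis and vertical above 0.5 rad).
It also fails if it takes over 40 s, if anything falls off the work surface, if the arm or the gripper's body presses on something with over 40 N, if the wrist force passes 120 N, or if a joint passes its speed limit or range.

## Working session

There is one attempt and no reset: what is moved stays moved. The work goes in short steps, Python scripts to look and compute and a shell command to move; the robot and the scene stay as the last step left them, time stands still between calls to the robot, and variables do not carry over. Pictures are saved under pics/ and viewed, at most 10 in all, crops included, and the job is handed in when it is done.

```bash
mkdir -p pics; cat > h.py <<'E'
import numpy as np, cv2
from scipy.spatial.transform import Rotation as R
from plant import get_state, viewer, sign_off, ctrl
def att(a):
    a=np.array(a,float)
    return a if a.shape==(3,3) else R.from_quat(a).as_matrix()
def ray(cam,px):
    p=viewer.camera_params(cam); f=200/np.tan(np.radians(p["fov_y"])/2)
    d=np.array([(px[0]-p["cx"])/f,-(px[1]-p["cy"])/f,-1.])
    if "hand_eye" in p:
        s=get_state(); H=np.array(p["hand_eye"]); Rt=R.from_quat(s["tcp_rot"]).as_matrix()
        return Rt@H[:3,3]+np.array(s["eef_pos"]), Rt@H[:3,:3]@d
    return np.array(p["xyz"]), att(p["attitude"])@d
def hit(cam,px,z):
    o,d=ray(cam,px); return o+d*(z-o[2])/d[2]
E
python3 - <<'E'
from h import *
print({c:viewer.camera_params(c) for c in("scene","top","wrist")})
s=get_state();print(s)
for c in("top","scene"):
    cv2.imwrite(f"pics/{c}1.png",viewer.read_camera(c))
    for n,z in(("knob_a",.102),("dry_box_a",0),("timer",0),("reagent_bottle",0),("hinge_a",.072)):
        for r in viewer.pinpoint(c,n)[:3]:
            px=np.array(r["xy"])*[640,400]; print(c,n,round(r["confidence"],2),px.round(),hit(c,px,z).round(4))
E
```

```text
{'scene': {'fov_y': 54.64036793678529, 'cx': 321.51389118635745, 'cy': 198.2894505464433, 'xyz': array([ 0.06046859, -0.41274064,  0.67108799]), 'attitude': array([ 0.44339382, -0.1391243 , -0.25682971,  0.84739887])}, 'top': {'fov_y': 55.58293391297635, 'cx': 322.94279628747785, 'cy': 197.19098142366963, 'xyz': array([0.36199389, 0.25339106, 0.9536097 ]), 'attitude': array([ 0.07802003, -0.06668575, -0.64440044,  0.75776907])}, 'wrist': {'fov_y': 58.15833006401204, 'cx': 319.59981297892, 'cy': 199.80867816327594, 'hand_eye': array([[ 6.47041169e-04,  9.60340433e-01,  2.78829399e-01,
         7.10736992e-02],
       [ 9.99999780e-01, -6.61939711e-04, -4.07186529e-05,
         5.83865429e-04],
       [ 1.45464483e-04,  2.78829364e-01, -9.60340650e-01,
        -1.43453605e-01],
       [ 0.00000000e+00,  0.00000000e+00,  0.00000000e+00,
         1.00000000e+00]])}}
{'time': 0.0, 'qpos': array([ 1.03898391e+00,  2.87200819e-01,  1.57817430e+00, -2.47770202e-06,
        1.27861019e+00, -1.50005104e-01]), 'dq': array([ 0.00134892,  0.00064698, -0.00139589,  0.00147882,  0.00093516,
       
[... 742 characters left out ...]
 0.68 [259. 254.] [0.3905 0.4186 0.    ]
top reagent_bottle 0.81 [375. 255.] [0.4344 0.134  0.    ]
top reagent_bottle 0.45 [366. 213.] [0.5366 0.1692 0.    ]
top hinge_a 0.86 [298. 183.] [0.5671 0.3465 0.072 ]
top hinge_a 0.67 [374. 175.] [0.6157 0.1712 0.072 ]
scene knob_a 0.79 [282. 185.] [0.4704 0.3822 0.102 ]
scene knob_a 0.78 [344. 221.] [0.5165 0.1607 0.102 ]
scene dry_box_a 0.94 [348. 244.] [0.5483 0.1773 0.    ]
scene dry_box_a 0.65 [296. 212.] [0.5072 0.3726 0.    ]
scene timer 0.93 [257. 217.] [0.401  0.4117 0.    ]
scene reagent_bottle 0.93 [318. 271.] [0.4284 0.1394 0.    ]
scene hinge_a 0.9 [319. 186.] [0.5785 0.3591 0.072 ]
scene hinge_a 0.56 [368. 216.] [0.6053 0.1735 0.072 ]
```

View pics/top1.png

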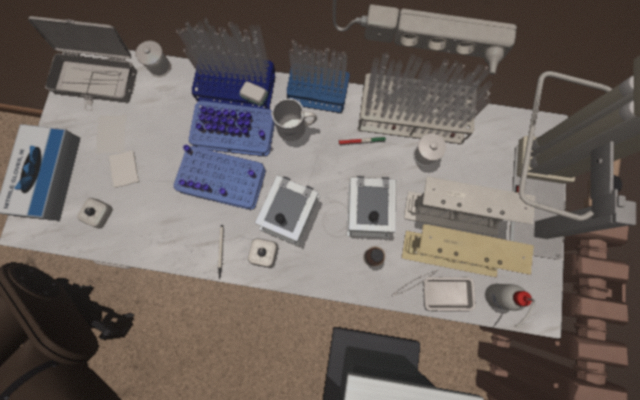

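View pics/scene1.png

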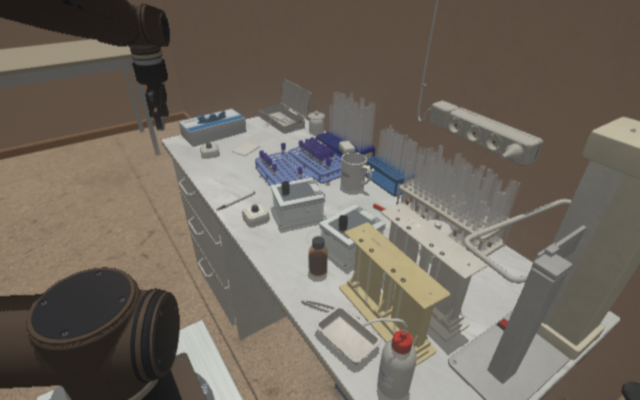

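The timer, at (263,252) in the top view, stands in front of the left box, whose knob is at about (280,217). A look-alike at (94,212) is far from both boxes. The bottle, at (375,257), is in front of the right box. The left box is the one to open, and its knob is near (0.473, 0.376).

```bash
python3 -m handwheel '[[[0.0854,-0.015,-0.0075,0,0],[0.0854,-0.03,-0.015,0,0],[0.0854,-0.03,-0.015,0,0],[0.0854,-0.03,-0.015,0,0],[0.0854,-0.03,-0.015,0,0],[0.0854,-0.03,-0.015,0,0],[0.0854,-0.03,-0.015,0,0],[0.0854,-0.03,-0.015,0,0],[0.0854,-0.03,-0.015,0,0],[0.0854,-0.03,-0.015,0,0],[0.0854,-0.015,-0.0075,0,-4.5],[0.0854,0,0,0,-4.5]]]' 40
python3 -m handwheel '[[[0.06,0,0,0,0],[0.06,0,0,0,0],[0.06,0,0,0,0]]]'
cat > look.py <<'E'
from h import *
import sys
s=get_state(); Rt=R.from_quat(s["tcp_rot"]).as_matrix(); e=np.array(s["eef_pos"])
cv2.imwrite(sys.argv[1],viewer.read_camera("wrist"))
P={}
print("tcp",e.round(4),"yang",np.degrees(np.arctan2(Rt[1,1],Rt[0,1])).round(2),"zax",Rt[:,2].round(3))
for n,z in(("knob_a",.102),("hinge_a",.072)):
    for r in viewer.pinpoint("wrist",n)[:2]:
        px=np.array(r["xy"])*[640,400]; p=hit("wrist",px,z); P.setdefault(n,p)
        print(n,round(r["confidence"],2),px.round(1),p.round(4),"tool",(Rt.T@(p-e)).round(4))
if len(P)==2:
    d=P["hinge_a"]-P["knob_a"]; print("yaw",np.degrees(np.arctan2(d[1],d[0])),np.hypot(*d[:2]))
E
python3 look.py pics/w1.png
```

```text
time: 1.6
eef_pos: [0.4768, 0.3716, 0.2315]
tcp_rot: [0.113, 0.994, -0.001, 0.001]
contact_force: [0.7, 1.3, 0.5]
opening: 1.001
finger_force: 0.0
time: 1.85
eef_pos: [0.4737, 0.3754, 0.2314]
tcp_rot: [0.113, 0.994, -0.0, -0.0]
contact_force: [-0.6, 0.1, 0.4]
opening: 0.7
finger_force: 0.0
tcp [0.4737 0.3754 0.2314] yang 77.05 zax [-0. -0. -1.]
knob_a 0.73 [312.2 196.8] [0.4779 0.3694 0.102 ] tool [-0.0054 -0.0048  0.1294]
knob_a 0.69 [312.9 190. ] [0.4727 0.3712 0.102 ] tool [ 1.000e-04 -4.300e-03  1.294e-01]
hinge_a 0.77 [312.6 280.2] [0.5652 0.3489 0.072 ] tool [-0.0951 -0.0053  0.1594]
yaw -13.26779402086902 0.0896976423764619
```

View pics/w1.png

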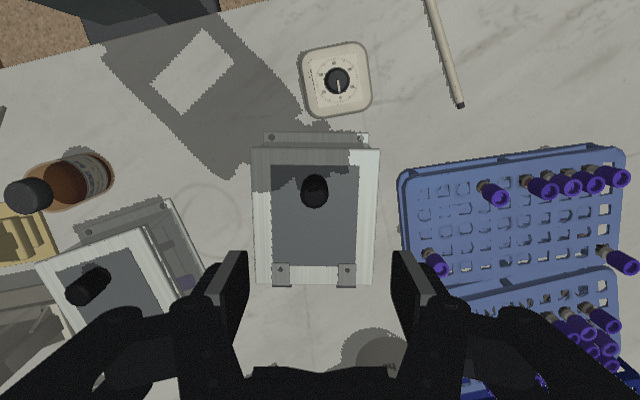

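The wrist view shows the knob at (314,190) and lid edges nearly vertical, so the yaw is aligned. The timer is at (336,80), clear of the fingers. Next I descend with a shift of about -4 mm in y.

```bash
python3 -m handwheel '[[[0.06,-0.001,-0.004,0.015,0],[0.06,0,0,0.025,0],[0.06,0,0,0.025,0],[0.06,0,0,0.02,0],[0.06,0,0,0.01,0],[0.06,0,0,0,0],[0.06,0,0,0,0]]]'
python3 look.py pics/w2.png
```

```text
time: 2.58
eef_pos: [0.4739, 0.3716, 0.1365]
tcp_rot: [0.112, 0.994, -0.0, -0.0]
contact_force: [0.3, -0.2, 0.2]
opening: 0.7
finger_force: 0.0
tcp [0.4739 0.3716 0.1365] yang 77.15 zax [-0. -0. -1.]
knob_a 0.73 [316.8 236.9] [0.4769 0.3709 0.102 ] tool [-0.003  -0.0001  0.0345]
hinge_a 0.8 [316.5 347.5] [0.5689 0.3493 0.072 ] tool [-0.0976 -0.0006  0.0644]
yaw -13.175890602560287 0.0945756749166573
```

View pics/w2.png

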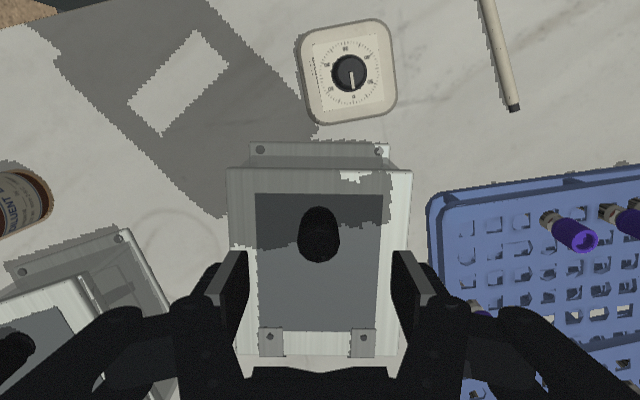

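The knob is centred laterally between the pads, at (318,235), with a small -3 mm offset in x. I go down the rest of the way and close.

```bash
python3 -m handwheel '[[[0.06,-0.001,0,0.015,0],[0.06,-0.001,0,0.02,0],[0.06,-0.001,0,0.012,0],[0.06,0,0,0.005,0],[0.06,0,0,0,0],[0.06,0,0,0,0]]]' 50
python3 -m handwheel '[[[0.04,0,0,0,0],[0.03,0,0,0,0],[0.015,0,0,0,0],[0.015,0,0,0,0],[0.015,0,0,0,0],[0.015,0,0,0,0],[0.015,0,0,0,0]]]' 50
```

```text
time: 3.23
eef_pos: [0.4773, 0.3708, 0.0849]
tcp_rot: [0.112, 0.994, 0.0, 0.0]
contact_force: [-0.0, 0.4, -0.0]
opening: 0.701
finger_force: 0.0
time: 3.82
eef_pos: [0.4772, 0.3701, 0.0854]
tcp_rot: [0.112, 0.994, -0.001, 0.0]
contact_force: [-1.6, -4.9, 6.0]
opening: 0.242
finger_force: 49.4
```

The knob is gripped at 49 N. I pull up slowly along the lid's arc.

```bash
python3 -m handwheel '[[[0.015,0,0,-0.0005,0],[0.015,0,0,-0.0005,0],[0.015,0,0,-0.0005,0],[0.015,-0.0005,0,-0.0005,0],[0.015,0,0,-0.0005,0],[0.015,0,0,-0.0005,0],[0.015,-0.0005,0,-0.0005,0],[0.015,0,0,-0.0005,0],[0.015,0,0,0,0],[0.015,0,0,0,0]]]'
```

```text
time: 4.65
eef_pos: [0.4772, 0.37, 0.0857]
tcp_rot: [0.112, 0.994, -0.0, -0.001]
contact_force: [5.8, 0.1, -14.9]
opening: 0.236
finger_force: 49.4
```

```bash
python3 -m handwheel '[[[0.015,0,0,-0.0005,0],[0.015,0,0,-0.0005,0],[0.015,-0.0005,0,-0.0005,0],[0.015,0,0,-0.0005,0],[0.015,0,0,0,0],[0.015,0,0,0,0]]]'
```

```text
time: 5.15
eef_pos: [0.4771, 0.37, 0.0857]
tcp_rot: [0.112, 0.994, -0.0, -0.001]
contact_force: [8.7, 2.7, -21.5]
opening: 0.241
finger_force: 49.7
```

```bash
python3 -m handwheel '[[[0.015,-0.001,0,0,0],[0.015,-0.001,0,0,0],[0.015,0,0,-0.0005,0],[0.015,0,0,0,0],[0.015,0,0,0,0]]]'
python3 -c "
from h import *
s=get_state();print(s['joint_efforts'].round(2),s['wrist_torque'].round(2))"
```

```text
time: 5.57
eef_pos: [0.4771, 0.3699, 0.0858]
tcp_rot: [0.113, 0.994, -0.0, -0.003]
contact_force: [2.9, 5.6, -25.8]
opening: 0.239
finger_force: 49.8
[-1.350e+00 -5.141e+01 -3.417e+01 -4.700e-01  1.490e+00  3.000e-02] [ 0.78 -0.77  0.06]
```

```bash
python3 look.py pics/w3.png
```

```text
tcp [0.4771 0.3699 0.0858] yang 77.08 zax [-0.007 -0.    -1.   ]
knob_a 0.86 [319.1 275.7] [0.4744 0.371  0.102 ] tool [ 0.003   0.0005 -0.0162]
```

View pics/w3.png

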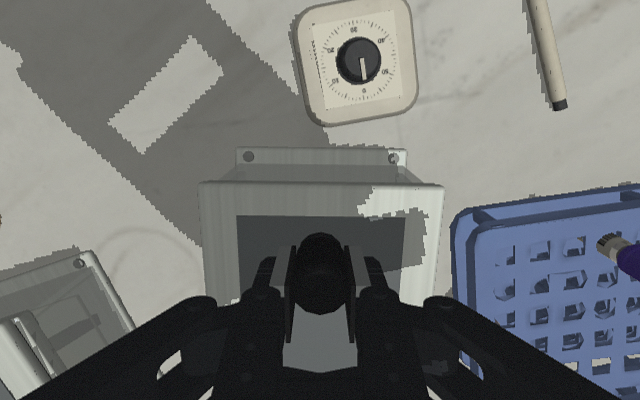

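The pads are around the knob at (320,270), gripping a little towards the hinge side, and the lid is still shut. I keep pulling in small steps.

```bash
python3 -m handwheel '[[[0.015,0,0,-0.0005,0],[0.015,0,0,0,0],[0.015,0,0,0,0],[0.015,0,0,-0.0005,0],[0.015,0,0,0,0],[0.015,0,0,0,0],[0.015,0,0,0,0]]]' 60
```

```text
time: 6.3
eef_pos: [0.4771, 0.3699, 0.0858]
tcp_rot: [0.112, 0.994, -0.0, -0.003]
contact_force: [5.1, 6.3, -30.1]
opening: 0.236
finger_force: 59.8
```

```bash
python3 -m handwheel '[[[0.015,-0.001,0.001,-0.0005,0],[0.015,0,0,0,0],[0.015,0,0,0,0],[0.015,0,0,-0.0005,0],[0.015,0,0,0,0],[0.015,0,0,0,0],[0.015,0,0,0,0]]]'; python3 - <<'E'
from h import *
s=get_state();print(s['wrist_torque'],s['eef_pos'],R.from_quat(s['tcp_rot']).as_matrix()[:,2])
cv2.imwrite("pics/s2.png",cv2.resize(viewer.read_camera("scene")[130:260,200:400],(800,520),interpolation=cv2.INTER_CUBIC))
E
```

```text
time: 6.88
eef_pos: [0.4771, 0.3699, 0.0859]
tcp_rot: [0.112, 0.994, -0.001, -0.005]
contact_force: [3.4, 5.2, -30.9]
opening: 0.233
finger_force: 59.8
[ 0.78327456 -0.85443299  0.04424925] [0.47708845 0.3698846  0.08587533] [-0.00952733 -0.00194114 -0.99995273]
```

View pics/s2.png

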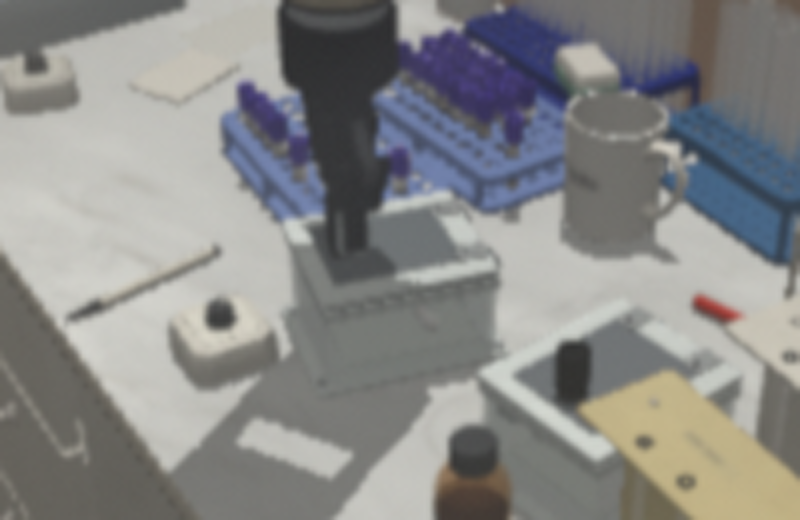

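The scene crop shows the lid still shut and the fingers on the knob, with nothing disturbed. I keep pulling.

```bash
python3 -m handwheel '[[[0.015,0,0,-0.0005,0],[0.015,0,0,-0.0005,0],[0.015,0,0,0,0],[0.015,0,0,0,0],[0.015,0,0,0,0],[0.015,0,0,0,0]]]'; python3 -m handwheel '[[[0.015,0,0,-0.0005,0],[0.015,0,0,-0.0005,0],[0.015,0,0,0,0],[0.015,0,0,0,0],[0.015,0,0,0,0],[0.015,0,0,0,0]]]'
```

```text
time: 7.43
eef_pos: [0.4771, 0.3699, 0.0859]
tcp_rot: [0.112, 0.994, -0.001, -0.004]
contact_force: [4.2, 6.2, -33.6]
opening: 0.236
finger_force: 59.9
time: 7.93
eef_pos: [0.4771, 0.3699, 0.086]
tcp_rot: [0.113, 0.994, -0.001, -0.004]
contact_force: [6.8, 7.1, -39.1]
opening: 0.234
finger_force: 60.0
```

```bash
python3 - <<'E'
from h import *
s=get_state();print(s['joint_efforts'].round(2),s['qpos'].round(4),s['wrist_torque'].round(2),s['contact_force'].round(1),R.from_quat(s['tcp_rot']).as_rotvec())
c=viewer.read_camera("wrist")
for n in("knob_a","hinge_a","lid_a"):
  for r in viewer.outline_of("wrist",n)[:2]: print(n,round(r["confidence"],2),(np.array(r["extent"])*[640,400,640,400]).round(1))
cv2.imwrite("pics/w4.png",c)
a=cv2.imread("pics/w3.png"); 
# vertical shift of the lid front-edge between w3 and now
print(cv2.phaseCorrelate(np.float32(cv2.cvtColor(a[140:230,200:450],6)),np.float32(cv2.cvtColor(c[140:230,200:450],6))))
E
```

```text
[ -0.98 -58.18 -37.64  -0.45   2.55   0.06] [ 0.4903  0.2937  1.853   0.0035  1.0035 -0.8569] [ 1.15 -1.4   0.  ] [  6.8   7.1 -39.1] [-0.352454   -3.11291821  0.00379123]
knob_a 0.77 [  1.  319.7  49.8  80.3]
knob_a 0.67 [197.  179.8 248.1 190.8]
hinge_a 0.92 [194.6 148.1 253.2 223.9]
hinge_a 0.62 [  0.6 251.4 164.9 148.6]
lid_a 0.77 [  0.  316.   51.9  84. ]
lid_a 0.75 [196.3 181.8 246.3 192.3]
((0.304059574771685, 0.023596998115436918), 0.8602295502556695)
```

```bash
python3 -m handwheel '[[[0.015,0,0,-0.0005,0],[0.015,0,0,-0.0005,0],[0.015,0,0,0,0],[0.015,0,0,0,0],[0.015,0,0,0,0],[0.015,0,0,0,0]]]' 80; python3 -m handwheel '[[[0.015,0,0,-0.0005,0],[0.015,0,0,-0.0005,0],[0.015,0,0,0,0],[0.015,0,0,0,0],[0.015,0,0,0,0],[0.015,0,0,0,0]]]'
```

```text
time: 8.63
eef_pos: [0.4807, 0.3692, 0.0943]
tcp_rot: [0.113, 0.994, -0.002, -0.001]
contact_force: [3.6, -5.1, -18.3]
opening: 0.228
finger_force: 80.8
time: 9.13
eef_pos: [0.4815, 0.3691, 0.0963]
tcp_rot: [0.113, 0.994, -0.001, -0.0]
contact_force: [4.0, -5.7, -16.5]
opening: 0.23
finger_force: 81.0
```

The seal has let go. The TCP rose about 11 mm and went back 4.4 mm, which is the arc for about 0.12 rad. I hold and check the gap.

```bash
python3 -m handwheel '[[[0.015,0,0,0,0],[0.015,0,0,0,0],[0.015,0,0,0,0],[0.015,0,0,0,0],[0.015,0,0,0,0],[0.015,0,0,0,0],[0.015,0,0,0,0],[0.015,0,0,0,0],[0.015,0,0,0,0],[0.015,0,0,0,0],[0.015,0,0,0,0],[0.015,0,0,0,0]]]'; python3 - <<'E'
from h import *
a=viewer.read_camera("scene")[140:230,230:370]
w=viewer.read_camera("wrist")
p=viewer.camera_params("wrist"); s=get_state()
f=200/np.tan(np.radians(p["fov_y"])/2);H=np.array(p["hand_eye"]);Rt=R.from_quat(s["tcp_rot"]).as_matrix()
yaw=np.radians(-13.0);bx=np.array([np.cos(yaw),np.sin(yaw)]);by=np.array([-bx[1],bx[0]])
h=np.array([.4765,.371])+bx*.095   # hinge xy from knob
for th in(0,.08,.12,.16,.2):
    o=[]
    for y in(-.052,.052):
        l=np.array([-.126*np.cos(th)-.007*np.sin(th),.072+.126*np.sin(th)+.007*np.cos(th)])
        P=np.r_[h+bx*l[0]+by*y,l[1]]
        c=H[:3,:3].T@(Rt.T@(P-np.array(s["eef_pos"]))-H[:3,3]); o.append((round(p["cx"]-f*c[0]/c[2],1),round(p["cy"]+f*c[1]/c[2],1)))
    print(th,o)
cv2.imwrite("pics/c5.png",np.vstack([cv2.resize(w,(640,400))[130:330],cv2.resize(a,(560,360))[:, :].copy() if 0 else cv2.copyMakeBorder(cv2.resize(a,(560,360)),0,0,0,80,0)]))
E
```

```text
time: 10.13
eef_pos: [0.4816, 0.3691, 0.0963]
tcp_rot: [0.113, 0.994, -0.001, -0.0]
contact_force: [5.1, -5.9, -15.4]
opening: 0.229
finger_force: 81.0
0 [(np.float64(206.0), np.float64(174.2)), (np.float64(433.9), np.float64(174.6))]
0.08 [(np.float64(198.8), np.float64(178.7)), (np.float64(441.1), np.float64(179.2))]
0.12 [(np.float64(195.0), np.float64(181.9)), (np.float64(444.9), np.float64(182.4))]
0.16 [(np.float64(191.0), np.float64(185.8)), (np.float64(448.8), np.float64(186.2))]
0.2 [(np.float64(186.8), np.float64(190.3)), (np.float64(453.0), np.float64(190.8))]
```

View pics/c5.png

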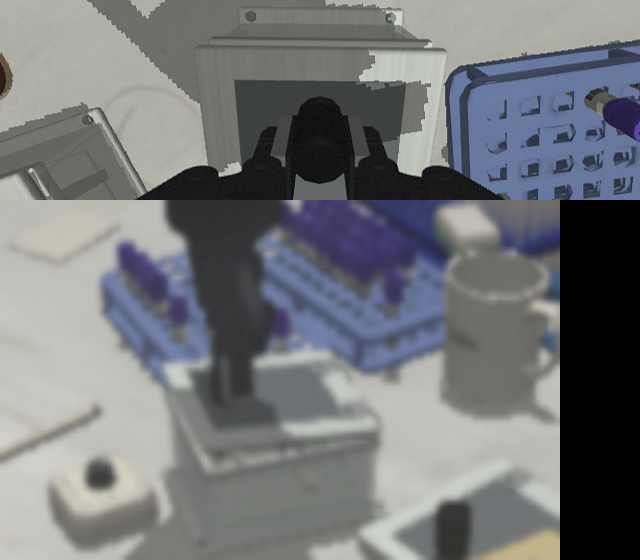

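The lid corners, at columns 195 and 447, give a width of 252 px. That corresponds to about 0.13 rad. The timer and the other lid look untouched, so I hold for longer.

```bash
for i in 1 2 3; do python3 -m handwheel '[[[0.015,0,0,0,0],[0.015,0,0,0,0],[0.015,0,0,0,0],[0.015,0,0,0,0],[0.015,0,0,0,0],[0.015,0,0,0,0],[0.015,0,0,0,0],[0.015,0,0,0,0],[0.015,0,0,0,0],[0.015,0,0,0,0],[0.015,0,0,0,0],[0.015,0,0,0,0]]]'; done | grep -E "time|eef|finger"; python3 -c "
from plant import sign_off; print(sign_off())"
```

```text
time: 11.23
eef_pos: [0.4816, 0.3691, 0.0964]
finger_force: 81.0
time: 12.23
eef_pos: [0.4816, 0.3691, 0.0964]
finger_force: 81.0
time: 13.23
eef_pos: [0.4816, 0.3691, 0.0964]
finger_force: 81.0
the job is handed in; nothing more can be done
None
```

The lid of the box with the timer is held steadily at about 0.12–0.13 rad (roughly 15 mm open) and had been for over 4 s when I handed the job in; the other box was left shut, nothing around looked disturbed in the pictures, and the verdict was not shown.

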